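# Stack the wipe cartons on the sloping stand

## Task

Put the two long white cartons of wipes away on the sloping steel stand: lay one on the slope and the other squarely on top of it, both flat and right way up, their length running up and down the slope, centred across the stand, and each with one small end against the backstop. Leave the small brown carton where it is.

Things in the scene. Friction and masses are not known exactly. Their poses are not given: they have to be found in the camera images.
- pack_a: one of two identical closed cartons of wipes, white with a band of colour, 60 (x) x 115 (y) x 45 (z) mm, about 60 g, rigid; origin at the centre of its underside, y along its length, z up. Lies flat on the bench, its length pointing roughly away from the robot (up to 40 degrees off); graspable across its 60 mm width
- pack_b: one of two identical closed cartons of wipes, white with a band of colour, 60 (x) x 115 (y) x 45 (z) mm, about 60 g, rigid; origin at the centre of its underside, y along its length, z up. Lies flat on the bench, its length pointing roughly away from the robot (up to 40 degrees off); graspable across its 60 mm width
- deck: top of a fixed steel stand: slope 150 mm long, 130 wide, falling away from the robot at 15 degrees to a backstop plate square to it at its low far end (5 mm thick, 85 high); no side walls; stand yawed up to 15 degrees. Origin: on the slope at the middle of the backstop's foot, 20 mm above the bench. x down the slope (backstop face x = 0, slope x -150 to 0 mm), y across, z square to the slope, up
- small_carton: smaller plain brown cardboard carton, 56 (x) x 78 (y) x 30 (z) mm, origin at the centre of its underside; not part of the stack, leave it

How it is judged:
By the outcome, as a careful person would: the job done as asked, in the order asked, and still so for the second after the job is handed in, with the robot touching nothing.
It also fails if it takes over 56 s, if anything falls off the work surface, if the arm or the gripper's body presses on something with over 40 N, if the wrist force passes 120 N, or if a joint passes its speed limit or range.

## Robot

A 6-joint arm with a two-finger parallel gripper is mounted at the origin on a cart in front of the work surface, level with it; the furniture and walls round the work are solid. World frame = base frame: x ahead of the robot, y to its left, z up, the work surface at z = 0. Lengths are in m, angles in rad, forces in N, time in s.
With the tool pointing down it reaches from about 0.35 to 0.85 m from the base axis. Payload 8.1 kg.
Tool frame: the origin (TCP) lies at the very end of the fingers, on their centre line; the grasp point (between the pads) lies 19 mm behind it; z points along the fingers, y is the line along which they close (so a half turn about z gives the same grasp; the last joint's range is limited). The gripper opens to 93 mm and grips with 3 to 60 N. Pads are 15 mm wide; open, the fingers measure 128 mm over their backs; the gripper's body (75 mm by 188 mm) begins 65 mm behind the grasp point.
Start: joints at [-1.22, 0.13, 1.488, -0, 1.523, -0.085], TCP at [0.253, -0.544, 0.219] pointing down, gripper open.
Joint ranges: [-2.96, 2.96], [-0.89, 2.26], [0.02, 2.5], [-1.34, 4.48], [0, 2.73], [-2.66, 2.66]. Speed limits (rad/s): [2.39, 2.39, 2.79, 3.14, 3.14, 3.14].

## Interface

Orientations are given as a rotation vector (axis times angle).
In Python, from plant import robot gives the robot as it stands.
- The arm moves only by the tool play_rows, never from a script. Its argument "deltas" is one flat list of numbers, 5 for each row, row after row: the shift along the tool's x, y, z in mm, then the turn about the tool's z in degrees, then the finger opening in mm, from 0 to 93. A call has 1 to 10 rows; each row shifts and turns the commanded pose from where the row before left it, along the tool's axes as they then stand; what a row does not reach is not made up. A row lasts 1/12 s, in which the tool goes at most 41.7 mm and 7.16 degrees, less where a joint would pass 70% of its speed; a pose out of reach is approached as far as the arm can. A call with a gripper value outside its range is refused whole. The fingers move at their own pace and stop on an object; "newtons" is the grip in N (left out, the last holds). Time passes only in rows, so rows that do not move let the fingers close. It gives the time, the measured TCP pose, the force, the opening and the grip force at its end, in the units of the state.
- robot.read_state(): the state, without advancing time (a new reading comes with each control period).
- robot.read_camera(name): name is "scene" or "top"; returns a dict with "pixels" (400x640x3 uint8, blue, green, red), "mtx" (3x3 intrinsics, pixels), "eye" and "rotation" of the camera in the world. Camera axes: x right, y up, looking along -z (the intrinsics and any distortion apply to the point x, -y, -z); pixel columns grow to the right and rows downward; lengths in m; the calibration is good to about 2 mm. A picture is of the moment at which its call begins. There is no depth.
- robot.close_job(): hands the job in; it is judged then, once.
The state is a dict: "t": time; "q": joint angles; "dq": joint speeds; "joint_torque": joint torques, N m; "tool_pos": TCP position; "orientation": TCP orientation; "force": force on the tool from outside, world axes, zero at the start; "wrist_torque": the same for the moment, N m; "opening": finger opening in m; "gripper_force": force on a finger pad.
Only numpy, scipy, OpenCV 4.12 (cv2) and the standard library are available. Lean on these libraries where they do the work, as an engineer would, in place of code of your own. Each camera call takes 0.05 s, during which the arm holds its last target. There are 200 camera calls.

## Working session

There is one attempt and no reset: what is moved stays moved. The work goes in short steps, Python scripts to look and compute and a tool call to move; the robot and the scene stay as the last step left them, time stands still between calls to the robot, and variables do not carry over. Pictures are saved under pics/ and viewed, at most 10 in all, crops included, and the job is handed in when it is done.

Besides the shell and the picture viewer there is one more tool, called after ">>>" as name(argument=value, ...) on one line, values as JSON. play_rows: Moves the arm, as the interface text tells. Its arguments: {"type":"object","properties":{"deltas":{"type":"array"},"newtons":{"type":"number"}},"required":["deltas"]}

```bash
mkdir -p pics; ls; python3 - <<'E'
from plant import robot
import cv2,numpy as np
s=robot.read_state(); print(s)
for n in("scene","top"):
    c=robot.read_camera(n); cv2.imwrite(f"pics/{n}0.png",c["pixels"]); print(n,c["mtx"],c["eye"],c["rotation"],c.keys())
E
```

```text
pics
{'t': 0.0, 'q': array([-1.22036492e+00,  1.31162722e-01,  1.48929089e+00, -2.68517414e-05,
        1.52302818e+00, -8.53925380e-02]), 'dq': array([-4.79641675e-04,  1.45663774e-03,  5.44819746e-04, -9.42528775e-05,
       -7.22777461e-04,  9.63178947e-04]), 'joint_torque': array([-3.09508896e-04, -5.59844685e+01, -4.91753483e+01,  7.66977668e-02,
        3.57816217e-02, -2.04415192e-04]), 'tool_pos': array([ 0.25310644, -0.54335071,  0.21758017]), 'orientation': array([-3.06547180e+00, -6.78783398e-01,  4.33596588e-04]), 'force': array([ 0.08953815,  0.26297002, -0.18417282]), 'wrist_torque': array([ 0.03781557,  0.01475584, -0.00089083]), 'gripper_force': 0.0, 'opening': 0.09331765717807883}
scene [[382.20457567   0.         317.34039631]
 [  0.         382.20457567 200.84945027]
 [  0.           0.           1.        ]] [0.02898419 0.7744162  0.77815397] [ 0.33834593 -1.12942818 -2.36338193] dict_keys(['pixels', 'mtx', 'eye', 'rotation'])
top [[518.01017935   0.         314.84616651]
 [  0.         518.01017935 207.13303615]
 [  0.           0.           1.        ]] [ 0.31248088 -0.00161115  1.33096391] [ 0.14517785 -0.10249359 -1.56891384] dict_keys(['pixels', 'mtx', 'eye', 'rotation'])
```

View pics/top0.png

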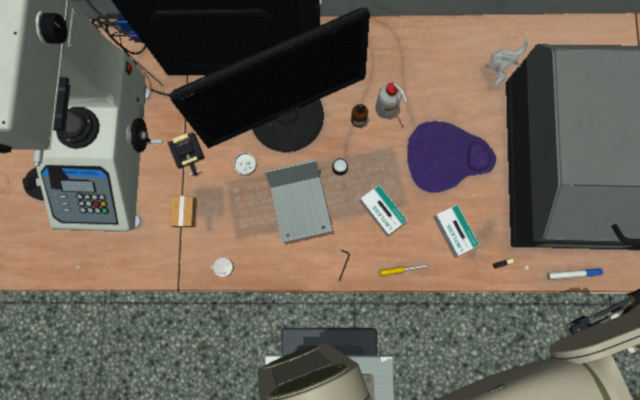

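View pics/scene0.png

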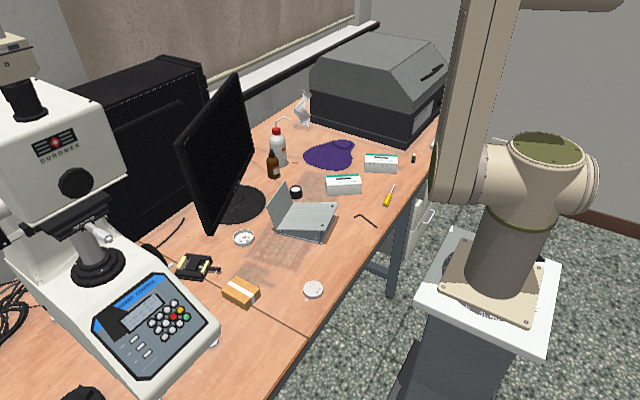

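Top view shows +x upward and -y to the right. The stand is near (300,205) with its backstop at (293,172), the packs are at (383,210) and (457,231), and the brown carton is at (183,211). The monitor sits behind the stand. I'll crop in for corners.

```bash
cat > h.py <<'E'
import cv2,numpy as np
from scipy.spatial.transform import Rotation as R
def ray(c,uv):
    uv=np.atleast_2d(uv).astype(float); K=c["mtx"]
    d=np.c_[(uv[:,0]-K[0,2])/K[0,0],-(uv[:,1]-K[1,2])/K[1,1],-np.ones(len(uv))]
    r=np.array(c["rotation"]); r=r if r.shape==(3,3) else R.from_rotvec(r).as_matrix()
    return np.array(c["eye"]),d@r.T
def onz(c,uv,z):
    e,d=ray(c,uv); z=np.broadcast_to(z,len(d)); return e+d*((z-e[2])/d[:,2])[:,None]
def proj(c,P):
    r=R.from_rotvec(c["rotation"]).as_matrix(); p=(np.atleast_2d(P)-c["eye"])@r
    K=c["mtx"]; return np.c_[K[0,2]+K[0,0]*p[:,0]/-p[:,2],K[1,2]+K[1,1]*p[:,1]/p[:,2]]
E
python3 - <<'E'
from h import *
from plant import robot
c=robot.read_camera("top"); im=c["pixels"]
cv2.imwrite("pics/crop1.png",cv2.resize(im[150:270,250:490],None,fx=3.3,fy=3.3,interpolation=cv2.INTER_CUBIC))
s=robot.read_camera("scene"); 
cv2.imwrite("pics/crop2.png",cv2.resize(s["pixels"][140:250,255:415],None,fx=5,fy=5,interpolation=cv2.INTER_CUBIC))
hsv=cv2.cvtColor(im,cv2.COLOR_BGR2HSV)
m=((hsv[...,1]<40)&(hsv[...,2]>200)|((hsv[...,0]>70)&(hsv[...,0]<100)&(hsv[...,1]>90)&(hsv[...,2]>60))).astype(np.uint8)*255
m[:, :340]=0; m[:,510:]=0; m[:170]=0;m[275:]=0
m=cv2.morphologyEx(m,cv2.MORPH_CLOSE,np.ones((9,9)))
for k in cv2.findContours(m,0,2)[0]:
    if cv2.contourArea(k)>300:
        b=cv2.boxPoints(cv2.minAreaRect(k)); P=onz(c,b,.045)
        print(b.round(1).tolist(),P.round(4)[:,:2].tolist(),P.mean(0).round(4),np.linalg.norm(P-np.roll(P,-1,0),axis=1).round(4))
E
```

```text
[[436.79998779296875, 214.1999969482422], [456.8999938964844, 203.60000610351562], [478.20001220703125, 244.3000030517578], [458.1000061035156, 254.89999389648438]] [[0.498, -0.2706], [0.5245, -0.3216], [0.4226, -0.3694], [0.3967, -0.319]] [ 0.4605 -0.3202  0.045 ] [0.0574 0.1126 0.0567 0.1123]
[[360.70001220703125, 198.0], [378.20001220703125, 184.3000030517578], [406.0, 219.8000030517578], [388.5, 233.39999389648438]] [[0.5398, -0.082], [0.5747, -0.1266], [0.4843, -0.1938], [0.4501, -0.1496]] [ 0.5122 -0.138   0.045 ] [0.0566 0.1128 0.0559 0.1124]
```

View pics/crop1.png

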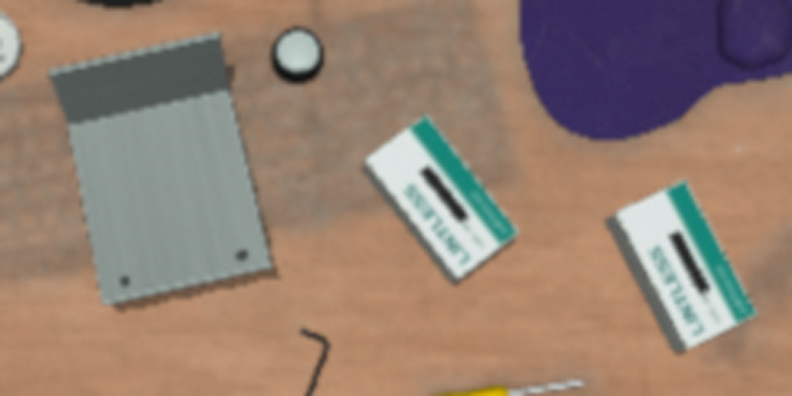

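View pics/crop2.png

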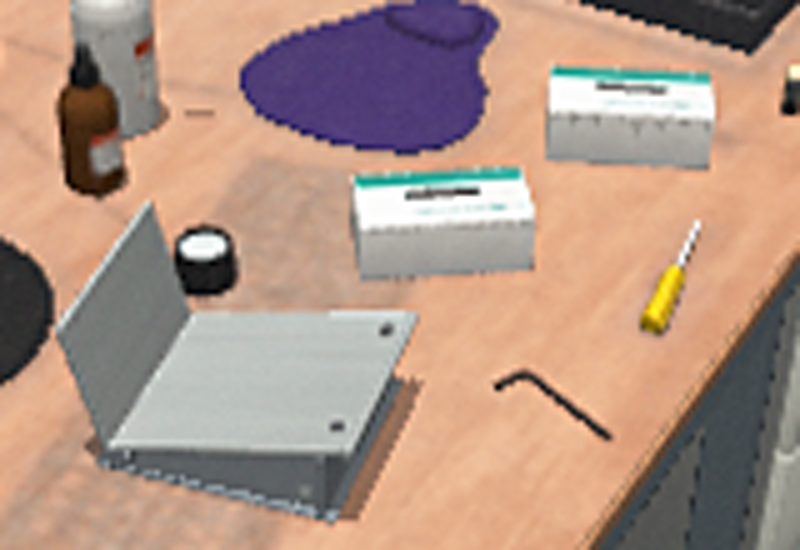

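The crops give clear corners. In top view the slope foot is at crop (69,123) and (228,91), the near edge at (106,304) and (273,269), and the backstop top at (50,72) and (219,35). The same points are visible in the scene crop, so I'll triangulate them and check the monitor's clearance.

```bash
cat > deck.py <<'E'
from h import *
from plant import robot
c=robot.read_camera("top"); s=robot.read_camera("scene")
T=lambda p:(np.array(p)+.5)/3.3-.5+[250,150]
S=lambda p:(np.array(p)+.5)/5-.5+[255,140]
top=np.r_[T([(69,123),(228,91),(105,304),(272,269),(50,72),(219,35)]),[[208,145],[172,97],[370,75],[365,10]]]
sc=np.r_[S([(113,447),(190,315),(348,453),(418,316),(60,325),(150,203)]),[[208,230],[178,140],[252,185],[238,73]]]
e1,d1=ray(c,top); e2,d2=ray(s,sc)
for i in range(10):
    A=np.c_[d1[i],-d2[i]]; t=np.linalg.lstsq(A,e2-e1,rcond=None)[0]
    print(i,((e1+t[0]*d1[i]+e2+t[1]*d2[i])/2).round(4),np.linalg.norm(A@t-(e2-e1)).round(4))
zs=[.02,.02,.0588,.0588,.1021,.1021]
P=onz(c,top[:6],zs); Q=onz(s,sc[:6],zs); print(P.round(4)); print(Q.round(4))
a,h=np.cos(np.pi/12),np.sin(np.pi/12)
M=np.array([(0,.065),(0,-.065),(-.15*a,.065),(-.15*a,-.065),(.085*h,.065),(.085*h,-.065)])
for X in(P,Q,(P+Q)/2):
    X=X[:,:2]; U,_,V=np.linalg.svd((M-M.mean(0)).T@(X-X.mean(0))); r=(U@V).T
    o=X.mean(0)-r@M.mean(0); print("deck",o.round(4),np.degrees(np.arctan2(r[1,0],r[0,0])).round(2),(X-(M@r.T+o)).round(4).tolist())
# packs in scene: top corners
E
python3 deck.py
```

```text
0 [0.573  0.148  0.0165] 0.0045
1 [0.6006 0.0246 0.018 ] 0.002
2 [0.4291 0.1157 0.0558] 0.0004
3 [ 0.4556 -0.0092  0.0553] 0.0012
4 [0.5957 0.1535 0.1024] 0.0013
5 [0.624  0.029  0.0993] 0.0008
6 [0.6724 0.302  0.0849] 0.008
7 [0.6909 0.3096 0.3557] 0.0008
8 [ 0.9334 -0.1307 -0.1347] 0.0212
9 [ 0.8678 -0.0799  0.3513] 0.0123
[[ 0.5743  0.1487  0.02  ]
 [ 0.5993  0.0241  0.02  ]
 [ 0.4287  0.1154  0.0588]
 [ 0.4546 -0.0095  0.0588]
 [ 0.5964  0.1539  0.1021]
 [ 0.6236  0.0291  0.1021]]
[[ 0.5682  0.1503  0.02  ]
 [ 0.6001  0.0269  0.02  ]
 [ 0.4276  0.1185  0.0588]
 [ 0.4541 -0.0052  0.0588]
 [ 0.5953  0.1531  0.1021]
 [ 0.6211  0.0319  0.1021]]
deck [0.5862 0.0858] 12.44 [[0.0022, -0.0005], [-0.0009, 0.0018], [-0.002, -0.0026], [-0.0041, -0.0005], [0.0028, -0.0001], [0.002, 0.0021]]
deck [0.5844 0.0881] 12.52 [[-0.0021, -0.0013], [0.0016, 0.0022], [-0.0012, -0.0017], [-0.003, 0.0015], [0.0035, -0.0032], [0.0012, 0.0025]]
deck [0.5853 0.0869] 12.48 [[0.0001, -0.0009], [0.0004, 0.002], [-0.0016, -0.0022], [-0.0035, 0.0005], [0.0031, -0.0017], [0.0016, 0.0023]]
```

Measured (tool yaw is already 25°, matching the far-right pack):
- **Deck:** origin about (0.586, 0.087), yaw about 12.5°.
- **Packs:** (0.461, -0.320) at 25° and (0.512, -0.138) at 36.6°.
- **Monitor:** more than 0.2 m behind the placing pose.

I'll grasp the right pack first.

>>> play_rows(deltas=[0,-29,0,0,93,0,-29,0,0,93,0,-29,0,0,93,0,-28,0,0,93,35,0,0,0,93,35,0,0,0,93,35,0,0,0,93,35,0,0,0,93,35,0,0,0,93,35,0,0,0,93], newtons=10)

```text
t: 1.13
tool_pos: [0.3965, -0.3501, 0.2189]
orientation: [3.067, 0.679, 0.0]
force: [-0.4, -1.1, -0.4]
opening: 0.0929
gripper_force: 0.0
```

>>> play_rows(deltas=[35,0,20,0,93,35,0,30,0,93,0,0,30,0,93,0,0,30,0,93,0,0,30,0,93,0,0,10,0,93,0,0,0,0,93])

```text
t: 1.72
tool_pos: [0.4534, -0.321, 0.068]
orientation: [-3.062, -0.678, 0.006]
force: [0.7, 0.2, -0.7]
opening: 0.0931
gripper_force: 0.0
```

>>> play_rows(deltas=[0,0,20,0,93,0,0,20,0,93,0,0,10,0,93,0,0,8,0,93,0,0,0,0,93,0,0,0,0,60,0,0,0,0,50,0,0,0,0,50,0,0,0,0,50,0,0,0,0,50])

```text
t: 2.55
tool_pos: [0.4559, -0.3232, 0.0142]
orientation: [3.066, 0.679, 0.001]
force: [0.1, 1.0, 0.8]
opening: 0.064
gripper_force: 0.0
```

>>> play_rows(deltas=[4,0,6,0,64,0,0,0,0,50,0,0,0,0,50,0,0,0,0,50,0,0,0,0,50])

```text
t: 2.97
tool_pos: [0.459, -0.321, 0.0073]
orientation: [-3.067, -0.679, 0.001]
force: [0.0, 0.5, -0.4]
opening: 0.0602
gripper_force: 10.0
```

Gripped at 60 mm with 10 N. Now I'll lift and carry it over the stand, up first.

>>> play_rows(deltas=[0,0,-15,0,50,0,0,-30,0,50,0,0,-35,0,50,0,0,-35,0,50,9,-14,-25,0,50,18,-27,0,0,50,18,-27,0,0,50,18,-27,0,0,50,18,-27,0,0,50,18,-27,0,0,50])

```text
t: 3.8
tool_pos: [0.4859, -0.1429, 0.1477]
orientation: [3.067, 0.678, 0.0]
force: [0.9, 0.5, -1.0]
opening: 0.0601
gripper_force: 10.0
```

>>> play_rows(deltas=[18,-27,0,0,50,18,-27,0,0,50,18,-27,0,0,50,18,-27,0,0,50,18,-27,0,0,50,18,-27,0,0,50,10,-15,0,0,50,0,0,0,6.25,50,0,0,0,6.25,50,0,0,0,0,50])

```text
t: 4.63
tool_pos: [0.5182, 0.0665, 0.1475]
orientation: [3.124, 0.335, -0.0]
force: [-1.2, 0.1, -0.7]
opening: 0.0599
gripper_force: 10.0
```

>>> play_rows(deltas=[0,0,0,0,50,0,0,0,0,50])

```text
t: 4.8
tool_pos: [0.5182, 0.0657, 0.1475]
orientation: [-3.122, -0.346, 0.0]
force: [-1.0, 0.6, -0.9]
opening: 0.0602
gripper_force: 10.0
```

>>> play_rows(deltas=[1,-6,20,0,50,0,0,25,0,50,0,0,20,0,50,0,0,10,0,50,0,0,0,0,50,0,0,0,0,50])

```text
t: 5.3
tool_pos: [0.5177, 0.0717, 0.0726]
orientation: [-3.123, -0.342, 0.001]
force: [0.5, 0.9, -0.1]
opening: 0.0601
gripper_force: 10.0
```

```bash
python3 - <<'E'
from h import *
from plant import robot
print(robot.read_state()["tool_pos"])
a=robot.read_camera("top")["pixels"][140:260,240:360]; b=robot.read_camera("scene")["pixels"][130:250,230:350]
cv2.imwrite("pics/p5.png",cv2.resize(np.hstack([a,b]),None,fx=3.3,fy=3.3,interpolation=cv2.INTER_CUBIC))
E
```

```text
[0.51774296 0.07174396 0.07256636]
```

View pics/p5.png

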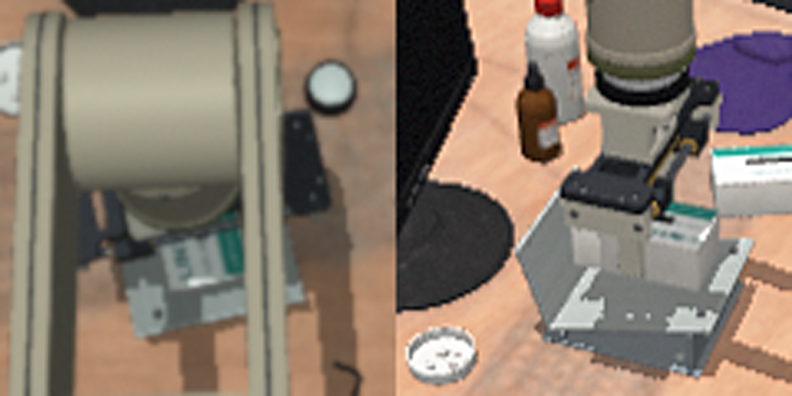

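The left half shows the top view, with the arm mostly hiding the stand. In the scene half, the carton is held level and roughly centred above the slope at about (680,245). I'll lower it with a light grip so it pivots flat.

>>> play_rows(deltas=[0,0,4,0,50,0,0,4,0,50,0,0,3,0,50,0,0,3,0,50,0,0,3,0,50,0,0,3,0,50,0,0,3,0,50,0,0,0,0,50], newtons=3)

```text
t: 6.07
tool_pos: [0.5175, 0.072, 0.0488]
orientation: [-3.123, -0.341, 0.002]
force: [0.1, -0.6, -0.7]
opening: 0.06
gripper_force: 3.0
```

>>> play_rows(deltas=[0,0,2,0,50,0,0,1,0,50,3,0,0.8,0,50,3,0,0.8,0,50,3,0,0.8,0,50,3,0,0.8,0,50,2,0,0.5,0,50,2,0,0.5,0,50,0,0,0,0,50])

```text
t: 6.82
tool_pos: [0.5339, 0.0755, 0.0422]
orientation: [-3.123, -0.341, 0.0]
force: [0.8, 0.1, -1.0]
opening: 0.06
gripper_force: 3.0
```

```bash
python3 - <<'E'
from h import *
from plant import robot
s=robot.read_state();print(s["tool_pos"],s["force"])
b=robot.read_camera("scene")["pixels"][150:250,250:350]
cv2.imwrite("pics/p6.png",cv2.resize(b,None,fx=5.5,fy=5.5,interpolation=cv2.INTER_CUBIC))
E
```

```text
[0.53387089 0.07553163 0.04219895] [ 0.78548563  0.06258386 -0.96047246]
```

View pics/p6.png

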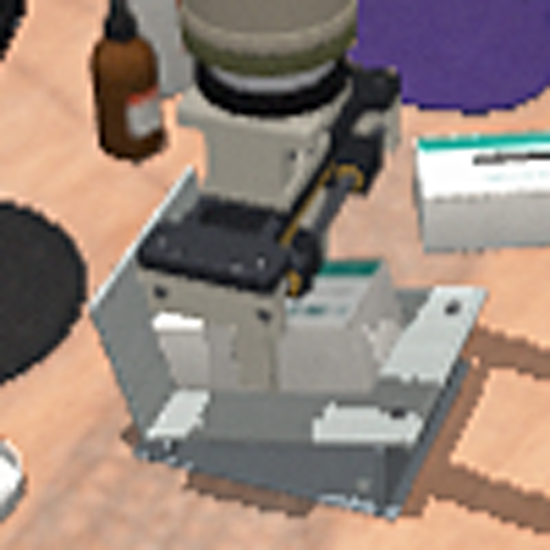

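The carton has pivoted flat on the slope (lower edge around (180,388) to (375,388)), with a small gap to the backstop. I'll slide it on until it makes contact.

>>> play_rows(deltas=[2,0,0.5,0,50,2,0,0.5,0,50,2,0,0.5,0,50,2,0,0.5,0,50,0,0,0,0,50])

```text
t: 7.28
tool_pos: [0.5413, 0.077, 0.0401]
orientation: [3.123, 0.341, -0.001]
force: [-2.9, -2.3, 0.2]
opening: 0.06
gripper_force: 3.0
```

>>> play_rows(deltas=[2,0,0.5,0,50,2,0,0.5,0,50,0,0,0,0,50])

```text
t: 7.53
tool_pos: [0.5454, 0.0779, 0.0391]
orientation: [3.123, 0.341, -0.0]
force: [-2.6, -1.4, -0.6]
opening: 0.0596
gripper_force: 3.0
```

Contact made (about 3 N, with the fingers slipping). Releasing, lifting and moving toward the second pack.

>>> play_rows(deltas=[0,0,0,0,85,0,0,0,0,85,0,0,0,0,85,0,0,0,0,85,0,0,-10,0,90,0,0,-25,0,93,0,0,-30,0,93,0,0,-30,0,93,-8,20,-25,0,93,-16,30,0,0,93])

```text
t: 8.37
tool_pos: [0.5369, 0.0255, 0.1672]
orientation: [3.122, 0.346, 0.018]
force: [1.5, -0.9, 0.4]
opening: 0.093
gripper_force: 0.0
```

>>> play_rows(deltas=[-16,35,0,0,93,-16,35,0,0,93,-16,35,0,0,93,-8,35,0,0,93,0,14,0,-6,93,0,0,0,-6,93,0,0,0,-6,93,0,0,0,-6,93,0,0,0,0,93])

```text
t: 9.12
tool_pos: [0.5114, -0.1387, 0.1602]
orientation: [2.981, 0.99, 0.001]
force: [0.6, 0.2, -0.2]
opening: 0.0928
gripper_force: 0.0
```

```bash
python3 - <<'E'
from h import *
from plant import robot
s=robot.read_state();print(s["t"],s["tool_pos"],s["orientation"])
a=robot.read_camera("top")["pixels"][140:260,240:360]; b=robot.read_camera("scene")["pixels"][140:260,250:370]
cv2.imwrite("pics/p7.png",cv2.resize(np.hstack([a,b]),None,fx=3.3,fy=3.3,interpolation=cv2.INTER_CUBIC))
E
```

```text
9.1167 [ 0.51138316 -0.13868152  0.16020771] [2.98117979e+00 9.89551722e-01 1.21077168e-03]
```

View pics/p7.png

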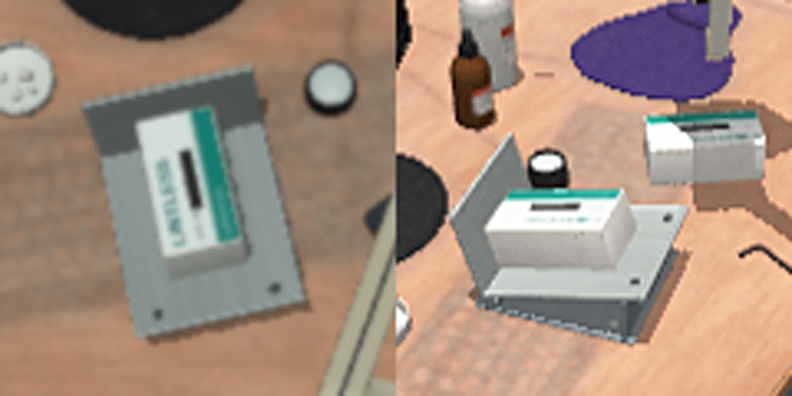

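The first carton lies flat, centred to about 1 mm (side gaps about 43 and 46 px in the left half), square to the stand and against the backstop. Next is the second pack; the tool is above it and aligned.

>>> play_rows(deltas=[0,0,20,0,93,0,0,35,0,93,0,0,35,0,93,0,0,30,0,93,0,0,20,0,93,0,0,9,0,80,0,0,4,0,70,0,0,0,0,64,0,0,0,0,50,0,0,0,0,50], newtons=10)

```text
t: 10.05
tool_pos: [0.5128, -0.139, 0.0083]
orientation: [2.982, 0.982, 0.004]
force: [0.0, -0.7, 1.1]
opening: 0.0644
gripper_force: 0.0
```

>>> play_rows(deltas=[0,0,0,0,50,0,0,0,0,50,0,0,0,0,50])

```text
t: 10.3
tool_pos: [0.5127, -0.1389, 0.0082]
orientation: [2.982, 0.982, 0.004]
force: [-0.3, 0.5, 7.0]
opening: 0.0603
gripper_force: 10.0
```

>>> play_rows(deltas=[0,0,-15,0,50,0,0,-30,0,50,0,0,-35,0,50,0,0,-35,0,50,0,0,-35,0,50,14,-15,-25,0,50,26,-29,0,0,50,26,-29,0,0,50,26,-29,0,0,50,26,-29,0,0,50])

```text
t: 11.13
tool_pos: [0.5284, 0.0386, 0.1824]
orientation: [2.984, 0.981, 0.003]
force: [1.9, 0.4, -0.0]
opening: 0.0596
gripper_force: 10.0
```

>>> play_rows(deltas=[26,-29,0,0,50,0,0,0,6,50,0,0,0,6,50,0,0,0,6,50,0,0,0,6,50,0,0,0,0,50,0,0,0,0,50])

```text
t: 11.72
tool_pos: [0.532, 0.0759, 0.1817]
orientation: [3.122, 0.346, 0.001]
force: [-0.7, -0.4, -0.9]
opening: 0.0601
gripper_force: 10.0
```

>>> play_rows(deltas=[0,1,15,0,50,0,0,25,0,50,0,0,20,0,50,0,0,10,0,50,0,0,0,0,50,0,0,0,0,50])

```text
t: 12.22
tool_pos: [0.5319, 0.0748, 0.1114]
orientation: [-3.123, -0.343, 0.001]
force: [0.1, 0.7, 0.2]
opening: 0.0598
gripper_force: 10.0
```

>>> play_rows(deltas=[0,0,0,0,50,0,0,4,0,50,0,0,3,0,50,0,0,3,0,50,0,0,3,0,50,0,0,3,0,50,0,0,3,0,50,0,0,0,0,50], newtons=3)

```text
t: 12.88
tool_pos: [0.532, 0.0748, 0.0918]
orientation: [3.123, 0.341, -0.001]
force: [0.4, 0.8, -0.4]
opening: 0.06
gripper_force: 3.0
```

>>> play_rows(deltas=[0,0,2,0,50,3,0,0.8,0,50,3,0,0.8,0,50,3,0,0.8,0,50,3,0,0.8,0,50,2,0,0.5,0,50,2,0,0.5,0,50,0,0,0,0,50])

```text
t: 13.55
tool_pos: [0.548, 0.0784, 0.086]
orientation: [-3.123, -0.341, 0.0]
force: [-0.3, -0.5, 0.2]
opening: 0.0601
gripper_force: 3.0
```

```bash
python3 - <<'E'
from h import *
from plant import robot
s=robot.read_state();print(s["tool_pos"],s["force"])
b=robot.read_camera("scene")["pixels"][140:250,250:360]
cv2.imwrite("pics/p8.png",cv2.resize(b,None,fx=5.3,fy=5.3,interpolation=cv2.INTER_CUBIC))
E
```

```text
[0.5480134  0.07842296 0.08595119] [-0.28995219 -0.46701041  0.21771003]
```

View pics/p8.png

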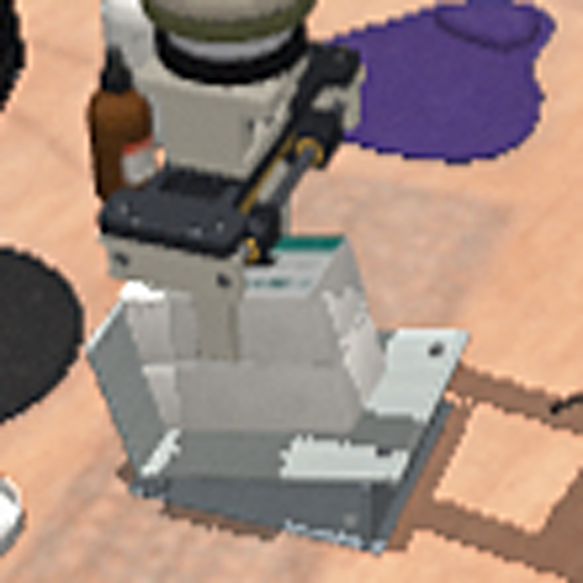

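The second carton is flat on the first. Its far end is nearly at the backstop (around (130,290)), and the near ends almost line up at about (370,370). I'll slide it the last few mm.

>>> play_rows(deltas=[2,0,0.5,0,50,2,0,0.5,0,50,2,0,0.5,0,50,0,0,0,0,50])

```text
t: 13.93
tool_pos: [0.5537, 0.0795, 0.0846]
orientation: [3.123, 0.341, -0.001]
force: [-2.2, -1.0, 1.0]
opening: 0.0598
gripper_force: 3.0
```

>>> play_rows(deltas=[2,0,0.5,0,50,2,0,0.5,0,50,0,0,0,0,50])

```text
t: 14.18
tool_pos: [0.5577, 0.0804, 0.0834]
orientation: [3.123, 0.341, -0.0]
force: [-2.6, -2.4, 0.1]
opening: 0.0599
gripper_force: 3.0
```

>>> play_rows(deltas=[0,0,0,0,85,0,0,0,0,85,0,0,0,0,85,0,0,0,0,85,0,0,-10,0,90,0,0,-25,0,93,0,0,-30,0,93,0,0,-20,0,93,-16,30,0,0,93,-16,35,0,0,93])

```text
t: 15.02
tool_pos: [0.5419, 0.0112, 0.172]
orientation: [3.122, 0.347, 0.008]
force: [0.4, -0.6, -0.3]
opening: 0.0928
gripper_force: 0.0
```

>>> play_rows(deltas=[-16,35,0,0,93,-16,35,0,0,93,0,35,0,0,93,0,35,0,0,93,0,20,0,0,93,0,0,0,0,93,0,0,0,0,93])

```text
t: 15.6
tool_pos: [0.5437, -0.1539, 0.1693]
orientation: [-3.123, -0.338, -0.001]
force: [0.7, -0.0, 0.2]
opening: 0.0928
gripper_force: 0.0
```

```bash
python3 - <<'E'
from h import *
from plant import robot
s=robot.read_state();print(s["t"],s["tool_pos"],s["force"])
A=robot.read_camera("top");B=robot.read_camera("scene")
a=A["pixels"][140:260,240:360]; b=B["pixels"][140:260,250:370]
cv2.imwrite("pics/p9.png",cv2.resize(np.hstack([a,b]),None,fx=3.3,fy=3.3,interpolation=cv2.INTER_CUBIC))
y=np.radians(12.5);h=np.pi/12
X=np.array([np.cos(y)*np.cos(h),np.sin(y)*np.cos(h),-np.sin(h)]);Y=np.array([-np.sin(y),np.cos(y),0]);Z=np.cross(X,Y)
O=np.array([.586,.087,.02])
for n,(x,w,z) in {"top fl":(0,.03,.09),"top fr":(0,-.03,.09),"top nl":(-.115,.03,.09),"top nr":(-.115,-.03,.09),"bot nl":(-.115,.03,0),"bot fl":(0,.03,0)}.items():
    P=O+X*x+Y*w+Z*z; print(n,((proj(A,P)[0]-[240,140])*3.3).round(),((proj(B,P)[0]-[250,140])*3.3+[396,0]).round())
E
```

```text
15.6 [ 0.54372942 -0.15392237  0.16928447] [ 0.65148261 -0.03947553  0.21376116]
top fl [125.  94.] [467. 186.]
top fr [205.  77.] [495. 147.]
top nl [153. 234.] [586. 185.]
top nr [236. 216.] [611. 144.]
bot nl [169. 281.] [614. 270.]
bot fl [142. 148.] [498. 267.]
```

View pics/p9.png

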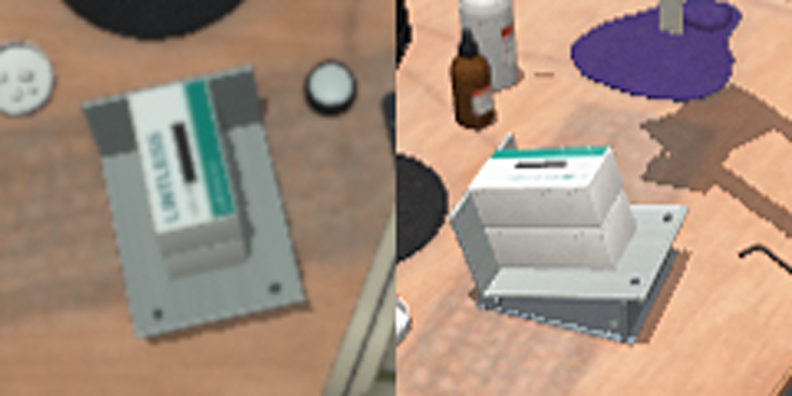

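Both cartons are stacked flat, square and against the backstop, and the top corners (129,97), (157,237) and (236,215) match the predicted ones within a few crop pixels. The arm is clear, so I'm handing in.

```bash
python3 -c "
from plant import robot
print(robot.close_job())"
```

```text
the job is handed in; nothing more can be done
None
```

I stacked both white cartons flat on the sloping stand, centred to about 1 mm and with one end of each against the backstop, left the brown carton alone, and handed the job in at about 16 s of the 56 s allowed.

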